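# Sort tagged reagent cartridges into pass and reject docks

### The job

Sort the two tagged reagent cartridges by pushing them along the bench, never lifting or tipping them: slide the green-tagged one fully home against the back of the dock with the green marker, and the red-tagged one fully home in the dock with the red marker. Once both are home, slide the orange gate of the red-marked dock fully shut across its mouth and leave the other dock's gate open. Do not disturb the untagged cartridge, the bottles, the pen or the tip box.

Things in the scene. Friction and masses are not known exactly. Their poses are not given: they have to be found in the camera images.
- cartridge_green: square reagent cartridge, 80 x 80 x 32 mm, about 0.3 kg, loose on the bench; white with a dark grey skirt, a green 64 x 34 mm tag on its top and a row of four dark dots beside the tag. Origin: centre of its underside; z up, x and y along its sides. Too wide for most grippers: push it by its sides.
- cartridge_red: square reagent cartridge, 80 x 80 x 32 mm, about 0.3 kg, loose on the bench; white with a dark grey skirt, a red 64 x 34 mm tag on its top and a row of four dark dots beside the tag. Origin: centre of its underside; z up, x and y along its sides. Too wide for most grippers: push it by its sides.
- dock_left: nest fixed on the robot's left, open towards mid-bench, no step. Origin: on the bench, where the centre of a fully home cartridge lies. x points inwards (about world +y). Walls 24 mm high, 86 mm apart, x -46 to 44 mm (flared to 104 mm beyond x = -28); stop face at x = 40 mm, marker deck behind it to 90 mm. Gate crosses the mouth at x -48 to -56 mm, parked away from the robot (own -y).
- dock_right: nest fixed on the robot's right, open towards mid-bench, no step. Origin: on the bench, where the centre of a fully home cartridge lies. x points inwards (about world -y). Walls 24 mm high, 86 mm apart, x -46 to 44 mm (flared to 104 mm beyond x = -28); stop face at x = 40 mm, marker deck behind it to 90 mm. Gate crosses the mouth at x -48 to -56 mm, parked away from the robot (own +y).
- marker_green: green round marker, 44 mm across, 6 mm thick, fixed on the deck behind one of the docks: that is the pass dock. Origin: centre of its underside, 24 mm above the bench.
- marker_red: red round marker, 44 mm across, 6 mm thick, fixed on the deck behind the other dock: that is the reject dock. Origin: centre of its underside, 24 mm above the bench.
- gate_left (a joint): orange sliding gate of the left dock. Metres: 0 = parked fully open, 0.100 = fully shut; grows as it moves along the mouth towards the robot; light friction, stays where it is left.
- gate_right (a joint): orange sliding gate of the right dock. Metres: 0 = parked fully open, 0.100 = fully shut; grows as it moves along the mouth towards the robot; light friction, stays where it is left.
- gate_left_tab (a point): top centre of the left gate's upright orange tab, 49 mm above the bench: 10 mm thick along the travel, 26 mm wide across it, its foot 3 mm above the bench. It stands at the gate's end farther from the robot; the bar (60 mm long, 8 mm thick, 23 mm high) runs from it towards the robot. Push it from its far side along the dock's own +y.
- gate_right_tab (a point): top centre of the right gate's upright orange tab, 49 mm above the bench: 10 mm thick along the travel, 26 mm wide across it, its foot 3 mm above the bench. It stands at the gate's end farther from the robot; the bar (60 mm long, 8 mm thick, 23 mm high) runs from it towards the robot. Push it from its far side along the dock's own -y.
- cartridge_untagged: bystander: a cartridge like the others but with a grey label and no coloured tag, loose. Origin: centre of its underside.
- bottle_0: bystander: clear bottle with orange cap, 54 mm diameter, 105 mm high, loose. Origin: centre of its underside.
- bottle_1: bystander: clear bottle with orange cap, 54 mm diameter, 105 mm high, loose. Origin: centre of its underside.
- marker_pen: bystander: blue pen lying flat, about 138 x 11 x 11 mm, loose. Origin: near its middle, on its underside, x along the pen.
- tip_box: bystander: blue pipette-tip box, 120 x 85 x 50 mm, loose. Origin: centre of its underside.

How it is judged:
On the way:
1. both cartridges are fully home in the docks of their colour while both gates are still open (((horizontal distance between marker_red and dock_right below 0.1 m and x of cartridge_green in the frame of dock_left between -0.006 and 0.006 m and y of cartridge_green in the frame of dock_left between -0.007 and 0.007 m and height (world z) of each of cartridge_green, cartridge_red below 0.006 m and angle between each of cartridge_green, cartridge_red's own z axis and vertical below 0.06 rad and x of cartridge_red in the frame of dock_right between -0.006 and 0.006 m and y of cartridge_red in the frame of dock_right between -0.007 and 0.007 m and value of joint each of gate_left, gate_right below 0.03 m) or (horizontal distance between marker_red and dock_left below 0.1 m and x of cartridge_green in the frame of dock_right between -0.006 and 0.006 m and y of cartridge_green in the frame of dock_right between -0.007 and 0.007 m and height (world z) of each of cartridge_green, cartridge_red below 0.006 m and angle between each of cartridge_green, cartridge_red's own z axis and vertical below 0.06 rad and x of cartridge_red in the frame of dock_left between -0.006 and 0.006 m and y of cartridge_red in the frame of dock_left between -0.007 and 0.007 m and value of joint each of gate_right, gate_left below 0.03 m))), for 0.2 s.
At the end, for the whole second after the job is handed in: Each tagged cartridge lies flat and at rest in the dock with the marker of its colour, within 6 mm of fully home along the dock and 7 mm across; the gate of the red-marked dock is shut (above 0.088 m), the other still open (below 0.03 m) (((horizontal distance between marker_red and dock_right below 0.1 m and x of cartridge_green in the frame of dock_left between -0.006 and 0.006 m and y of cartridge_green in the frame of dock_left between -0.007 and 0.007 m and height (world z) of each of cartridge_green, cartridge_red below 0.006 m and angle between each of cartridge_green, cartridge_red's own z axis and vertical below 0.06 rad and x of cartridge_red in the frame of dock_right between -0.006 and 0.006 m and y of cartridge_red in the frame of dock_right between -0.007 and 0.007 m and value of joint gate_left below 0.03 m and value of joint gate_right above 0.088 m) or (horizontal distance between marker_red and dock_left below 0.1 m and x of cartridge_green in the frame of dock_right between -0.006 and 0.006 m and y of cartridge_green in the frame of dock_right between -0.007 and 0.007 m and height (world z) of each of cartridge_green, cartridge_red below 0.006 m and angle between each of cartridge_green, cartridge_red's own z axis and vertical below 0.06 rad and x of cartridge_red in the frame of dock_left between -0.006 and 0.006 m and y of cartridge_red in the frame of dock_left between -0.007 and 0.007 m and value of joint gate_right below 0.03 m and value of joint gate_left above 0.088 m)) and linear speed of each of cartridge_green, cartridge_red below 0.01 m/s); the robot touches nothing.
It fails at once if a tagged cartridge is lifted off the bench or tipped (height (world z) of any of cartridge_green, cartridge_red above 0.02 m or angle between any of cartridge_green, cartridge_red's own z axis and vertical above 0.3 rad).
It fails at once if a bystander (untagged cartridge, bottle, pen, tip box) is displaced by more than 20 mm (distance of any of cartridge_untagged, bottle_0, bottle_1, marker_pen, tip_box from where it was at the start of the episode above 0.02 m).
It also fails if it takes over 72 s, if anything falls off the work surface, if the arm or the gripper's body presses on something with over 40 N, if the wrist force passes 120 N, or if a joint passes its speed limit or range.

### The arm

A 7-joint arm with a two-finger parallel gripper is mounted at the origin on the work surface. World frame = base frame: x ahead of the robot, y to its left, z up, the work surface at z = 0. Lengths are in m, angles in rad, forces in N, time in s.
With the tool pointing down it reaches from about 0.35 to 0.9 m from the base axis. Payload 8.1 kg.
Tool frame: the origin (TCP) lies on the centre line of the jaws, within the pads' length; the fingertips stand 19 mm ahead of it and the grasp point (between the pads) is the TCP (arm.tip_reach is the distance from the TCP to the fingertips, in m); z points along the fingers, y is the line along which they close (so a half turn about z gives the same grasp; the last joint's range is limited). The gripper opens to 92 mm and grips with 3 to 60 N. Pads are 19 mm wide; open, the fingers measure 130 mm over their backs; the gripper's body (75 mm by 190 mm) begins 47 mm behind the grasp point.
Start: joints at [1.12, 0.434, 0.025, 1.573, -0.012, 1.134, -0.075], TCP at [0.213, -0.588, 0.246] pointing down, gripper open.
Joint ranges: [-2.62, 2.62], [-0.44, 2.09], [-1.27, 1.32], [0.08, 2.57], [-1.32, 4.46], [0.12, 2], [-2.74, 2.74]. Speed limits (rad/s): [2.22, 2.22, 3.01, 3.01, 3.14, 3.14, 3.14].

### API

Orientations are given as a rotation vector (axis times angle).
In Python, from cell import arm gives the robot as it stands.
- The arm moves only by the tool arm_command, never from a script. Its argument "targets" is a list that holds one entry, the list of rows, each a list of 6 numbers: the shift along the tool's x, y, z in m, then the turn, a rotation vector about the tool's x, y, z in rad. A call has 1 to 10 rows; each row shifts and turns the commanded pose from where the row before left it, along the tool's axes as they then stand; what a row does not reach is not made up. A row lasts 1/8 s, in which the tool goes at most 62.5 mm and 10.7 degrees, less where a joint would pass 70% of its speed; a pose out of reach is approached as far as the arm can. A call with a gripper value outside its range is refused whole. "jaw" is the finger opening in m, from 0 to 0.0918, set as the call begins (left out, the last holds). The fingers move at their own pace and stop on an object; "newtons" is the grip in N (left out, the last holds). Time passes only in rows, so rows that do not move let the fingers close. It gives the time, the measured TCP pose, the force, the opening and the grip force at its end, in the units of the state.
- arm.observe(): the state, without advancing time (a new reading comes with each control period).
- arm.get_image(name): name is "side" or "top"; returns a dict with "pixels" (384x512x3 uint8, red, green, blue), "z_map" (384x512 float32, m along the optical axis (not along the pixel's ray), 0 where there is no reading), "fx", "fy", "cx", "cy" (pixels), "xyz" and "rotation" of the camera in the world. Camera axes: x right, y down, z forward; pixel columns grow to the right and rows downward; lengths in m; the calibration is good to about 2 mm. A picture is of the moment at which its call begins.
- arm.sign_off(): hands the job in; it is judged then, once.
The state is a dict: "clock": time; "joints": joint angles; "dq": joint speeds; "joint_efforts": joint torques, N m; "position": TCP position; "ee_rot": TCP orientation; "force": force on the tool from outside, world axes, zero at the start; "ft_torque": the same for the moment, N m; "width": opening from 0.0 (shut) to 1.0 (fully open); "gripper_force": force on a finger pad.
Only numpy, scipy, OpenCV 4.12 (cv2) and the standard library are available. Lean on these libraries where they do the work, as an engineer would, in place of code of your own. Each camera call takes 0.05 s, during which the arm holds its last target. There are 200 camera calls.

## Working session

There is one attempt and no reset: what is moved stays moved. The work goes in short steps, Python scripts to look and compute and a tool call to move; the robot and the scene stay as the last step left them, time stands still between calls to the robot, and variables do not carry over. Pictures are saved under pics/ and viewed, at most 12 in all, crops included, and the job is handed in when it is done.

Besides the shell and the picture viewer there is one more tool, called as a command line: name --argument value ..., lists and objects as JSON in quotes. arm_command: Moves the arm, as the interface text tells. Its arguments: {"type":"object","properties":{"targets":{"type":"array","items":{"type":"array","items":{"type":"array","items":{"type":"number"}}}},"jaw":{"type":"number"},"newtons":{"type":"number"}},"required":["targets"]}

```bash
ls; mkdir -p pics; cat > h.py <<'E'
import numpy as np, cv2
from cell import arm
def cast(im,u,v,z):
    R=np.array(im["rotation"]); 
    if R.shape!=(3,3): R=cv2.Rodrigues(R)[0]
    d=R@np.array([(u-im["cx"])/im["fx"],(v-im["cy"])/im["fy"],1.]); o=np.array(im["xyz"])
    return o+d*(z-o[2])/d[2]
def save(im,n): cv2.imwrite("pics/"+n,cv2.cvtColor(im["pixels"],cv2.COLOR_RGB2BGR))
E
python3 - <<'E'
from h import *
for n in("top","side"):
    im=arm.get_image(n); save(im,n+"0.png"); np.save(n+"0.npy",im,allow_pickle=True)
    print(n,im["xyz"],im["rotation"],im["fx"],im["cx"],im["cy"])
print(arm.observe())
E
```

```text
pics
top [0.32967531 0.02113059 1.28215386] [-2.13854159  2.1325226  -0.20738057] 380.6387336485456 255.04674887096988 193.5740578712894
side [0.22123819 0.77828689 0.54308621] [-0.49812281  2.53845108 -1.4225802 ] 347.1159392484188 259.9658481930529 192.92307163791656
{'clock': 0.1, 'joints': array([ 1.12040582,  0.43515117,  0.02496384,  1.57400969, -0.01153755,
        1.13399986, -0.07508163]), 'dq': array([ 0.00066786, -0.00068591, -0.00079728, -0.00229285, -0.00129013,
       -0.000841  , -0.00065605]), 'joint_efforts': array([ 3.34670294e-03, -6.69121885e+01,  9.88073386e-01, -3.15146434e+01,
       -6.04540645e-02,  3.73093807e-02,  1.00184930e-04]), 'position': array([ 0.21280421, -0.58719415,  0.24502328]), 'ee_rot': array([-3.09287618e+00, -5.43299050e-01,  6.65024296e-04]), 'force': array([-0.25421324,  0.21103259, -0.16705783]), 'ft_torque': array([-0.03293194,  0.02533791, -0.02047333]), 'gripper_force': 0.0, 'width': 1.000888246971218}
```

View pics/top0.png

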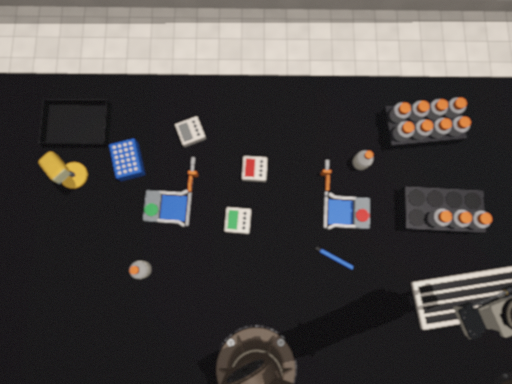

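View pics/side0.png

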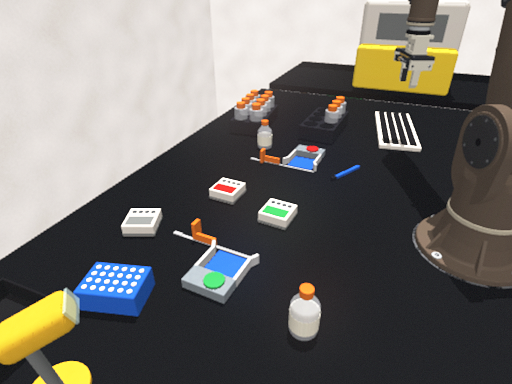

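The top view shows world +x up and +y left. The green cartridge is near (238,220), the red one at (255,168), and the untagged one at (190,131). The left dock, with the green marker at (152,209), takes green. The right dock, with the red marker at (362,215), takes red. The gate tabs are near (192,174) and (327,172), and the pen is at (336,258). The side view agrees. Next I'll measure positions.

```bash
cat >> h.py <<'E'
def hsv(im): return cv2.cvtColor(im["pixels"],cv2.COLOR_RGB2HSV)
def blobs(m,amin=20):
    cs,_=cv2.findContours(m.astype(np.uint8),cv2.RETR_EXTERNAL,cv2.CHAIN_APPROX_NONE)
    return [c for c in cs if cv2.contourArea(c)>amin]
def wrect(im,c,z):
    p=np.array([cast(im,u,v,z)[:2] for u,v in c[:,0]],np.float32)
    (x,y),s,a=cv2.minAreaRect(p); return np.round([x,y,s[0],s[1],a],4)
def masks(im):
    H=hsv(im).astype(int); h,s,v=H[...,0],H[...,1],H[...,2]
    return dict(green=((h>50)&(h<75)&(s>130)&(v>60),.03),red=(((h<4)|(h>174))&(s>150)&(v>60),.03),
      orange=((h>=5)&(h<16)&(s>150)&(v>60),.049),blue=((h>100)&(h<125)&(s>120)&(v>50),.0),white=((s<45)&(v>140),.032))
E
python3 - <<'E'
from h import *
im=np.load("top0.npy",allow_pickle=True).item()
for k,(m,z) in masks(im).items():
    for c in blobs(m):
        u,v=c[:,0].mean(0)
        if v<100 or u>385: continue
        w=wrect(im,c,z)
        print(k,int(u),int(v),w)
b=cv2.resize(im["pixels"][130:270,125:385],None,fx=3,fy=3,interpolation=cv2.INTER_CUBIC)
cv2.imwrite("pics/c.png",b[...,::-1])
E
```

```text
green 150 209 [5.00700e-01 3.45800e-01 2.87000e-02 2.98000e-02 4.68487e+01]
red 361 214 [ 4.83900e-01 -3.54400e-01  3.22000e-02  3.40000e-02  4.38719e+01]
red 249 167 [0.6444 0.0202 0.0523 0.0237 0.1339]
orange 133 269 [0.3057 0.387  0.0155 0.0252 0.056 ]
orange 190 178 [0.5965 0.2083 0.068  0.0364 1.8854]
orange 326 178 [ 6.01600e-01 -2.31100e-01  3.64000e-02  7.23000e-02  8.43381e+01]
orange 369 153 [ 0.6903 -0.3824  0.0244  0.0279  0.3381]
blue 336 258 [ 3.4030e-01 -2.7090e-01  1.2610e-01  2.1600e-02  6.1378e+01]
blue 339 211 [ 4.99600e-01 -2.88800e-01  8.17000e-02  8.31000e-02  8.74894e+01]
blue 173 207 [5.1090e-01 2.7890e-01 8.4300e-02 8.5800e-02 8.5646e+01]
blue 126 159 [ 0.6799  0.4464  0.1456  0.1065 14.8958]
white 230 342 [0.0828 0.0772 0.0207 0.0218 0.8252]
white 140 269 [0.3071 0.3693 0.0504 0.0503 0.0444]
white 237 219 [4.66700e-01 5.92000e-02 8.26000e-02 8.37000e-02 8.51932e+01]
white 173 215 [ 0.478   0.2743  0.0911  0.17   26.4894]
white 344 211 [ 0.5002 -0.3028  0.15    0.1238 88.2389]
white 163 195 [0.5362 0.295  0.0547 0.1355 1.8793]
white 192 163 [0.6567 0.2127 0.0384 0.0101 1.7002]
white 254 167 [6.43100e-01 4.00000e-03 8.27000e-02 8.44000e-02 8.64999e+01]
white 364 158 [ 0.6776 -0.37    0.0504  0.0429 42.7541]
white 189 130 [ 0.7738  0.226   0.0844  0.0831 22.1916]
```

View pics/c.png

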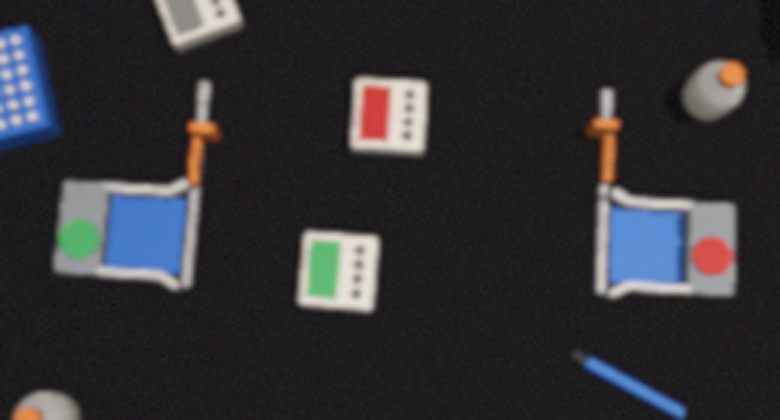

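```bash
python3 - <<'E'
from h import *
im=np.load("top0.npy",allow_pickle=True).item()
K=6; up=dict(im); up["pixels"]=cv2.resize(im["pixels"],None,fx=K,fy=K,interpolation=cv2.INTER_CUBIC)
for k in("fx","fy"): up[k]=im[k]*K
for k in("cx","cy"): up[k]=(im[k]+.5)*K-.5
M=masks(up)
P=up["pixels"].astype(int); blue=(P[...,2]>100)&(P[...,2]-P[...,0]>60)
white=(P.min(2)>100)
oh=M["orange"][0]
for n,m,z in(("blue",blue,0),("white",white,.032),("orange",oh,.045)):
    for c in blobs(m,400):
        u,v=c[:,0].mean(0)/K
        if not(150<v<240 and 140<u<380): continue
        p=np.array([cast(up,a,b,z)[:2] for a,b in c[:,0]],np.float32)
        print(n,int(u),int(v),wrect(up,c,z)); 
        ap=cv2.approxPolyDP(c,.04*cv2.arcLength(c,1),True)
        q=np.array([cast(up,a,b,z)[:2] for a,b in ap[:,0]])
        print(q.round(4).tolist())
# orange extremes
H=cv2.cvtColor(up["pixels"],cv2.COLOR_RGB2HSV)
# gray deck
for nm,(u0,u1) in dict(L=(140,200),R=(318,375)).items():
    g=(P.max(2)>70); g[:, :u0*K]=0; g[:,u1*K:]=0; g[:185*K]=0; g[240*K:]=0
    c=max(blobs(g),key=cv2.contourArea); print(nm,wrect(up,c,.024))
E
```

```text
blue 340 211 [ 4.98900e-01 -2.88900e-01  8.43000e-02  8.84000e-02  8.70232e+01]
[[0.5449, -0.2529], [0.4574, -0.246], [0.4605, -0.3272], [0.5348, -0.3321]]
blue 173 207 [ 0.5114  0.2786  0.0865  0.0886 86.4415]
[[0.5547, 0.3171], [0.4776, 0.3226], [0.4655, 0.2409], [0.551, 0.2348]]
white 237 220 [4.66600e-01 5.95000e-02 8.69000e-02 8.66000e-02 8.55791e+01]
[[0.5102, 0.0956], [0.4297, 0.1026], [0.4233, 0.0218], [0.5027, 0.0155]]
white 348 212 [ 0.4973 -0.303   0.1562  0.1281 86.3982]
[[0.5633, -0.2311], [0.4431, -0.2241], [0.4419, -0.3741], [0.4866, -0.3314], [0.489, -0.3771], [0.5418, -0.3787]]
white 166 207 [ 0.5107  0.2924  0.1535  0.1244 86.4345]
[[0.5574, 0.2149], [0.5641, 0.3634], [0.5086, 0.3654], [0.4977, 0.3238], [0.4666, 0.3687], [0.4479, 0.223]]
white 327 164 [ 6.55200e-01 -2.42500e-01  1.48000e-02  3.93000e-02  8.82189e+01]
[[0.6747, -0.2465], [0.6699, -0.2356], [0.642, -0.2347], [0.6356, -0.2396], [0.6438, -0.2484]]
white 192 164 [6.55600e-01 2.14000e-01 1.59000e-02 5.19000e-02 8.51766e+01]
[[0.6814, 0.2109], [0.6656, 0.2211], [0.6297, 0.2166], [0.635, 0.2078], [0.6756, 0
[... 248 characters left out ...]
1], [0.6472, -0.3484], [0.6491, -0.3769], [0.6703, -0.3996], [0.6844, -0.397], [0.6831, -0.3712]]
orange 191 179 [0.5961 0.21   0.0719 0.0388 1.2539]
[[0.6318, 0.1992], [0.6288, 0.229], [0.56, 0.2191], [0.6017, 0.2105], [0.6114, 0.1915]]
orange 326 178 [ 6.03300e-01 -2.32100e-01  3.87000e-02  7.46000e-02  8.18125e+01]
[[0.6393, -0.2253], [0.6197, -0.2152], [0.6118, -0.2306], [0.5687, -0.2288], [0.5643, -0.2425], [0.6325, -0.2554]]
orange 369 154 [ 6.89100e-01 -3.85500e-01  2.54000e-02  3.16000e-02  5.68125e+01]
[[0.7058, -0.3883], [0.7057, -0.3815], [0.6893, -0.3704], [0.6777, -0.3744], [0.6877, -0.3998]]
L [ 0.5187  0.2939  0.1583  0.1435 86.5386]
R [ 0.5087 -0.3053  0.1605  0.1525 86.996 ]
```

```bash
cat >> h.py <<'E'
def pose():
    s=arm.observe(); R=cv2.Rodrigues(s["ee_rot"])[0]
    return s,s["position"],R
def plan(*wps):
    """wps: (x,y,z,yaw_deg,nrows). Prints per-row tool-frame shift and turn; turn is at the end of each row."""
    s,p,R=pose(); yaw=np.degrees(np.arctan2(R[1,0],R[0,0])); p=p.copy()
    print("clock %.2f"%s["clock"],"at",p.round(4),"yaw %.2f"%yaw,"tilt",(R[:,2]).round(3),"F",s["force"].round(1))
    for x,y,z,w,n in wps:
        a=np.radians(yaw); d=np.array([x,y,z])-p; X=np.array([np.cos(a),np.sin(a),0]);Y=np.array([np.sin(a),-np.cos(a),0])
        print(n,"rows shift",[round(float(t),4) for t in (d@X/n,d@Y/n,-d[2]/n)],"then turn rz",round(-np.radians(w-yaw),3))
        p=np.array([x,y,z]); yaw=w
E
python3 -c "
from h import *
plan((.45,-.35,.246,19.9,5),(.45,-.1,.246,-4.3,5),(.39,.065,.15,-4.3,4),(.39,.065,.028,-4.3,5),(.446,.061,.028,-4.3,8))"
```

```text
clock 0.10 at [ 0.2128 -0.5872  0.245 ] yaw 19.93 tilt [-0.001  0.001 -1.   ] F [-0.3  0.2 -0.2]
5 rows shift [0.0608, -0.0284, -0.0002] then turn rz 0.0
5 rows shift [0.017, -0.047, -0.0] then turn rz 0.422
4 rows shift [-0.0181, -0.04, 0.024] then turn rz -0.0
5 rows shift [0.0, 0.0, 0.0244] then turn rz -0.0
8 rows shift [0.007, -0.0, -0.0] then turn rz -0.0
```

arm_command --targets '[[[0.038, -0.018, 0, 0, 0, 0], [0.038, -0.018, 0, 0, 0, 0], [0.038, -0.018, 0, 0, 0, 0], [0.038, -0.018, 0, 0, 0, 0], [0.038, -0.018, 0, 0, 0, 0], [0.038, -0.018, 0, 0, 0, 0], [0.038, -0.018, 0, 0, 0, 0], [0.038, -0.018, 0, 0, 0, 0]]]' --jaw 0.03

```text
clock: 1.1
position: [0.4504, -0.3475, 0.2454]
ee_rot: [-3.094, -0.543, 0.001]
force: [0.8, -0.5, -0.5]
width: 0.329
gripper_force: 0.0
```

arm_command --targets '[[[0.014, -0.039, 0, 0, 0, 0], [0.014, -0.039, 0, 0, 0, 0], [0.014, -0.039, 0, 0, 0, 0], [0.014, -0.039, 0, 0, 0, 0], [0.014, -0.039, 0, 0, 0, 0], [0.014, -0.039, 0, 0, 0, 0], [0, 0, 0, 0, 0, 0.141], [0, 0, 0, 0, 0, 0.141], [0, 0, 0, 0, 0, 0.14], [0, 0, 0, 0, 0, 0]]]'

```text
clock: 2.35
position: [0.4488, -0.0999, 0.2455]
ee_rot: [3.139, -0.115, -0.001]
force: [-0.4, 0.5, -0.3]
width: 0.327
gripper_force: 0.0
```

```bash
python3 -c "
from h import *
plan((.39,.065,.15,-4.3,6),(.39,.065,.028,-4.3,5),(.446,.061,.028,-4.3,8))"
```

```text
clock 2.35 at [ 0.4488 -0.0999  0.2455] yaw -4.20 tilt [-0.001 -0.    -1.   ] F [-0.4  0.5 -0.3]
6 rows shift [-0.0118, -0.0267, 0.0159] then turn rz 0.002
5 rows shift [0.0, 0.0, 0.0244] then turn rz -0.0
8 rows shift [0.007, -0.0, -0.0] then turn rz -0.0
```

arm_command --targets '[[[-0.0118, -0.0267, 0.016, 0, 0, 0], [-0.0118, -0.0267, 0.016, 0, 0, 0], [-0.0118, -0.0267, 0.016, 0, 0, 0], [-0.0118, -0.0267, 0.016, 0, 0, 0], [-0.0118, -0.0267, 0.016, 0, 0, 0], [-0.0118, -0.0267, 0.016, 0, 0, 0], [0, 0, 0.031, 0, 0, 0], [0, 0, 0.031, 0, 0, 0], [0, 0, 0.03, 0, 0, 0], [0, 0, 0.03, 0, 0, 0]]]'

```text
clock: 3.6
position: [0.3904, 0.065, 0.0268]
ee_rot: [-3.139, 0.111, -0.0]
force: [0.6, -0.5, -0.4]
width: 0.328
gripper_force: 0.0
```

arm_command --targets '[[[0.007, 0, 0, 0, 0, 0], [0.007, 0, 0, 0, 0, 0], [0.007, 0, 0, 0, 0, 0], [0.007, 0, 0, 0, 0, 0], [0.007, 0, 0, 0, 0, 0], [0.007, 0, 0, 0, 0, 0], [0.007, 0, 0, 0, 0, 0], [0.007, 0, 0, 0, 0, 0], [0, 0, 0, 0, 0, 0]]]'

```text
clock: 4.72
position: [0.4473, 0.0609, 0.0278]
ee_rot: [-3.139, 0.117, -0.002]
force: [-0.2, 0.6, 0.4]
width: 0.329
gripper_force: 0.0
```

```bash
python3 -c "
from h import *
im=arm.get_image('top')
m,z=masks(im)['green']; print([wrect(im,c,.032) for c in blobs(m)])
im0=np.load('top0.npy',allow_pickle=True).item(); m,z=masks(im0)['green'];print([wrect(im0,c,.032) for c in blobs(m,8)])
im=arm.get_image('side'); save(im,'s1.png')
plan()"
```

```text
[array([0.5012, 0.3461, 0.0266, 0.0297, 0.2164])]
[array([5.00400e-01, 3.45300e-01, 2.87000e-02, 2.97000e-02, 4.68487e+01])]
clock 4.83 at [0.4465 0.0609 0.0277] yaw -4.26 tilt [ 0.001  0.    -1.   ] F [-0.8 -0.2 -0.4]
```

View pics/s1.png

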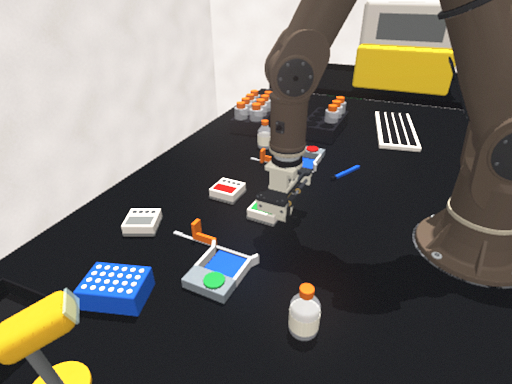

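```bash
python3 -c "
from h import *
plan((.4265,.0623,.0277,-4.3,1),(.4265,.0623,.11,-4.3,2),(.490,-.018,.11,85.8,4),(.490,-.018,.028,85.8,3),(.507,.21,.028,85.8,16),)"
```

```text
clock 4.83 at [0.4465 0.0609 0.0277] yaw -4.26 tilt [ 0.001  0.    -1.   ] F [-0.8 -0.2 -0.4]
1 rows shift [-0.0201, 0.0001, 0.0] then turn rz 0.001
2 rows shift [0.0, 0.0, -0.0411] then turn rz -0.0
4 rows shift [0.0173, 0.0188, -0.0] then turn rz -1.573
3 rows shift [0.0, 0.0, 0.0273] then turn rz -0.0
16 rows shift [0.0143, 0.0, -0.0] then turn rz -0.0
```

arm_command --targets '[[[-0.02, 0, 0, 0, 0, 0], [0, 0, -0.041, 0, 0, 0], [0, 0, -0.041, 0, 0, 0], [0.0173, 0.0188, 0, 0, 0, 0], [0.0173, 0.0188, 0, 0, 0, 0], [0.0173, 0.0188, 0, 0, 0, 0], [0.0173, 0.0188, 0, 0, 0, 0]]]'

```text
clock: 5.7
position: [0.4901, -0.0185, 0.1098]
ee_rot: [3.139, -0.116, 0.001]
force: [-0.7, 0.2, 0.3]
width: 0.328
gripper_force: 0.0
```

arm_command --targets '[[[0, 0, 0, 0, 0, -0.175], [0, 0, 0, 0, 0, -0.175], [0, 0, 0, 0, 0, -0.175], [0, 0, 0, 0, 0, -0.175], [0, 0, 0, 0, 0, -0.175], [0, 0, 0, 0, 0, -0.175], [0, 0, 0, 0, 0, -0.175], [0, 0, 0, 0, 0, -0.175], [0, 0, 0, 0, 0, -0.173], [0, 0, 0, 0, 0, 0]]]'

```text
clock: 6.95
position: [0.4895, -0.0179, 0.1096]
ee_rot: [-2.301, -2.138, -0.0]
force: [0.3, 0.2, 0.4]
width: 0.329
gripper_force: 0.0
```

```bash
python3 -c "
from h import *
plan((.490,-.018,.028,85.8,3),(.507,.21,.028,85.8,16),)
im=arm.get_image('top');save(im,'t1.png')"
```

```text
clock 6.95 at [ 0.4895 -0.0179  0.1096] yaw 85.80 tilt [-0.  0. -1.] F [0.3 0.2 0.4]
3 rows shift [-0.0, 0.0002, 0.0272] then turn rz -0.0
16 rows shift [0.0143, 0.0, -0.0] then turn rz -0.0
```

View pics/t1.png

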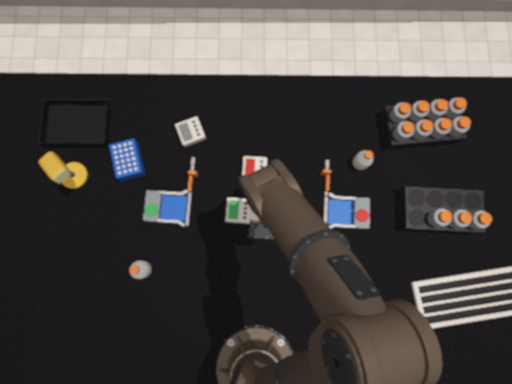

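The top view shows green at about (238,211), roughly 30 mm further along +x as planned. The gripper is over its right side. I'll lower it and push towards the left dock.

arm_command --targets '[[[0, 0, 0.0273, 0, 0, 0], [0, 0, 0.0273, 0, 0, 0], [0, 0, 0.0273, 0, 0, 0], [0.014, 0, 0, 0, 0, 0], [0.014, 0, 0, 0, 0, 0], [0.014, 0, 0, 0, 0, 0], [0.014, 0, 0, 0, 0, 0], [0.014, 0, 0, 0, 0, 0], [0.014, 0, 0, 0, 0, 0], [0.014, 0, 0, 0, 0, 0]]]'

```text
clock: 8.25
position: [0.4967, 0.0808, 0.0279]
ee_rot: [2.3, 2.14, -0.0]
force: [-0.1, -2.1, 1.1]
width: 0.326
gripper_force: 1.2
```

arm_command --targets '[[[0.014, 0, 0, 0, 0, 0], [0.014, 0, 0, 0, 0, 0], [0.014, 0, 0, 0, 0, 0], [0.014, 0, 0, 0, 0, 0], [0.01, 0, 0, 0, 0, 0], [0, 0, 0, 0, 0, 0]]]'

```text
clock: 9.0
position: [0.5014, 0.1472, 0.0279]
ee_rot: [-2.298, -2.141, -0.002]
force: [0.3, 0.9, 0.0]
width: 0.325
gripper_force: 0.0
```

```bash
python3 -c "
from h import *
plan()
im=arm.get_image('top');
for k in('white','green'):
  for c in blobs(masks(im)[k][0]):
    w=wrect(im,c,.032)
    if 0<w[1]<.4 and .4<w[0]<.6: print(k,w)
save(im,'t2.png')
cv2.imwrite('pics/t2.png',cv2.resize(im['pixels'][130:270,125:385],None,fx=3,fy=3,interpolation=cv2.INTER_CUBIC)[...,::-1])"
```

```text
clock 9.00 at [0.5014 0.1472 0.0279] yaw 85.96 tilt [ 0.     0.001 -1.   ] F [0.3 0.9 0. ]
white [0.475  0.3447 0.0223 0.043  5.0294]
white [4.7800e-01 2.1870e-01 6.3000e-02 2.5200e-02 5.9414e+01]
white [0.5348 0.3235 0.0538 0.0787 0.2513]
green [5.00400e-01 3.45300e-01 2.87000e-02 2.97000e-02 4.68487e+01]
```

View pics/t2.png

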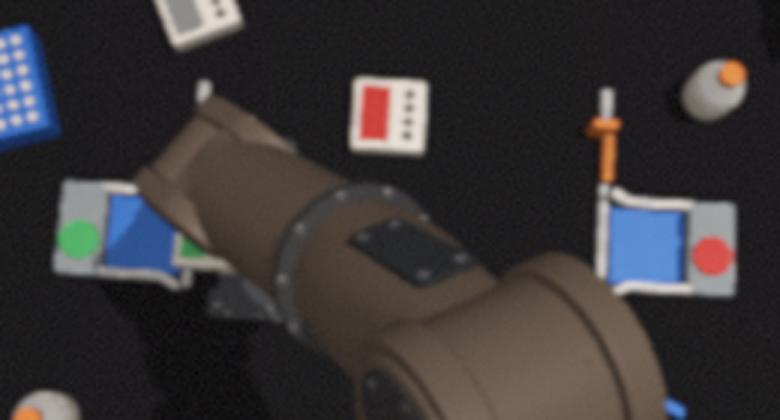

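Green's lower-left corner is at about (175,262) in the crop, just inside the near wall of the left dock mouth. I'll keep pushing.

arm_command --targets '[[[0.01, 0, 0, 0, 0, 0], [0.01, 0, 0, 0, 0, 0], [0.01, 0, 0, 0, 0, 0], [0.01, 0, 0, 0, 0, 0], [0.01, 0, 0, 0, 0, 0], [0.01, 0, 0, 0, 0, 0], [0.01, 0, 0, 0, 0, 0], [0.005, 0, 0, 0, 0, 0], [0, 0, 0, 0, 0, 0]]]'

```text
clock: 10.18
position: [0.5071, 0.2216, 0.0279]
ee_rot: [-2.299, -2.141, -0.002]
force: [-0.2, -0.0, -0.4]
width: 0.331
gripper_force: 0.0
```

arm_command --targets '[[[0.003, 0, 0, 0, 0, 0], [0.003, 0, 0, 0, 0, 0], [0.003, 0, 0, 0, 0, 0], [0, 0, 0, 0, 0, 0]]]'

```text
clock: 10.68
position: [0.5077, 0.2287, 0.0278]
ee_rot: [2.3, 2.139, -0.002]
force: [-0.4, -4.1, 3.4]
width: 0.332
gripper_force: 2.4
```

```bash
python3 -c "
from h import *
plan()"
```

```text
clock 10.68 at [0.5077 0.2287 0.0278] yaw 85.84 tilt [ 0.    -0.002 -1.   ] F [-0.4 -4.1  3.4]
```

Force is rising at y = 0.2287, so it is reaching the stop.

arm_command --targets '[[[0.003, 0, 0, 0, 0, 0], [0.003, 0, 0, 0, 0, 0], [0, 0, 0, 0, 0, 0]]]'

```text
clock: 11.05
position: [0.5077, 0.2289, 0.0274]
ee_rot: [2.299, 2.132, -0.014]
force: [-3.1, -21.5, 15.3]
width: 0.328
gripper_force: 10.8
```

```bash
python3 -c "
from h import *
plan()"
```

```text
clock 11.05 at [0.5077 0.2289 0.0274] yaw 85.68 tilt [-0.002 -0.011 -1.   ] F [ -3.1 -21.5  15.3]
```

arm_command --targets '[[[-0.02, 0, 0, 0, 0, 0], [-0.035, 0, 0, 0, 0, 0], [0, 0, -0.05, 0, 0, 0], [0, 0, -0.05, 0, 0, 0], [0, 0, 0, 0, 0, 0]]]'

```text
clock: 11.68
position: [0.5062, 0.1824, 0.1316]
ee_rot: [2.299, 2.139, 0.012]
force: [-0.1, 0.1, -1.1]
width: 0.328
gripper_force: 0.0
```

```bash
python3 -c "
from h import *
plan((.7124,.0003,.128,-3.1,8),(.7124,.0003,.028,-3.1,4),(.5644,.0082,.028,-3.1,12))"
```

```text
clock 11.68 at [0.5062 0.1824 0.1316] yaw 85.86 tilt [ 0.007  0.004 -1.   ] F [-0.1  0.1 -1.1]
8 rows shift [-0.0208, 0.0274, 0.0005] then turn rz 1.553
4 rows shift [0.0, 0.0, 0.025] then turn rz -0.0
12 rows shift [-0.0124, 0.0, -0.0] then turn rz -0.0
```

arm_command --targets '[[[-0.021, 0.0274, 0, 0, 0, 0], [-0.021, 0.0274, 0, 0, 0, 0], [-0.021, 0.0274, 0, 0, 0, 0], [-0.021, 0.0274, 0, 0, 0, 0], [-0.021, 0.0274, 0, 0, 0, 0], [-0.021, 0.0274, 0, 0, 0, 0], [-0.021, 0.0274, 0, 0, 0, 0], [-0.021, 0.0274, 0, 0, 0, 0]]]'

```text
clock: 12.68
position: [0.711, -0.0033, 0.1266]
ee_rot: [-2.299, -2.14, 0.0]
force: [1.4, 0.3, 0.0]
width: 0.325
gripper_force: 0.0
```

arm_command --targets '[[[0, 0, 0, 0, 0, 0.173], [0, 0, 0, 0, 0, 0.173], [0, 0, 0, 0, 0, 0.173], [0, 0, 0, 0, 0, 0.173], [0, 0, 0, 0, 0, 0.173], [0, 0, 0, 0, 0, 0.172], [0, 0, 0, 0, 0, 0.172], [0, 0, 0, 0, 0, 0.172], [0, 0, 0, 0, 0, 0.172], [0, 0, 0, 0, 0, 0]]]'

```text
clock: 13.92
position: [0.7102, -0.0024, 0.1268]
ee_rot: [3.14, -0.083, -0.001]
force: [-0.1, -0.4, -0.2]
width: 0.327
gripper_force: 0.0
```

```bash
python3 -c "
from h import *
plan((.7124,.0003,.028,-3.1,4),(.5644,.0082,.028,-3.1,12))"
```

```text
clock 13.93 at [ 0.7102 -0.0024  0.1268] yaw -3.02 tilt [-0.001 -0.    -1.   ] F [-0.1 -0.4 -0.2]
4 rows shift [0.0005, -0.0007, 0.0247] then turn rz 0.001
12 rows shift [-0.0124, 0.0, -0.0] then turn rz -0.0
```

arm_command --targets '[[[0, -0.0007, 0.0247, 0, 0, 0], [0, -0.0007, 0.0247, 0, 0, 0], [0, -0.0007, 0.0247, 0, 0, 0], [0, -0.0007, 0.0247, 0, 0, 0], [-0.012, 0, 0, 0, 0, 0], [-0.012, 0, 0, 0, 0, 0], [-0.012, 0, 0, 0, 0, 0], [-0.012, 0, 0, 0, 0, 0], [-0.012, 0, 0, 0, 0, 0], [-0.012, 0, 0, 0, 0, 0]]]'

```text
clock: 15.18
position: [0.6387, 0.0041, 0.0298]
ee_rot: [-3.14, 0.085, -0.003]
force: [3.0, -0.4, 2.0]
width: 0.327
gripper_force: 1.6
```

arm_command --targets '[[[-0.012, 0, 0, 0, 0, 0], [-0.012, 0, 0, 0, 0, 0], [-0.012, 0, 0, 0, 0, 0], [-0.012, 0, 0, 0, 0, 0], [-0.012, 0, 0, 0, 0, 0], [-0.012, 0, 0, 0, 0, 0], [-0.002, 0, 0, 0, 0, 0], [0, 0, 0, 0, 0, 0]]]'

```text
clock: 16.18
position: [0.5638, 0.008, 0.0287]
ee_rot: [3.14, -0.085, -0.003]
force: [0.2, -0.2, -0.6]
width: 0.325
gripper_force: 0.0
```

```bash
python3 -c "
from h import *
plan((.5644,.0082,.028,-3.1,1))"
```

```text
clock 16.18 at [0.5638 0.008  0.0287] yaw -3.10 tilt [-0.002 -0.    -1.   ] F [ 0.2 -0.2 -0.6]
1 rows shift [0.0006, -0.0003, 0.0007] then turn rz -0.0
```

```bash
python3 -c "
from h import *
plan((.5838,.0069,.0287,-3.1,1),(.5838,.0069,.11,-3.1,2),(.5184,.086,.11,87,5))"
```

```text
clock 16.18 at [0.5638 0.008  0.0287] yaw -3.10 tilt [-0.002 -0.    -1.   ] F [ 0.2 -0.2 -0.6]
1 rows shift [0.02, -0.0, -0.0] then turn rz -0.0
2 rows shift [0.0, 0.0, -0.0406] then turn rz -0.0
5 rows shift [-0.0139, -0.0151, -0.0] then turn rz -1.573
```

arm_command --targets '[[[0.02, 0, 0, 0, 0, 0], [0, 0, -0.041, 0, 0, 0], [0, 0, -0.041, 0, 0, 0], [-0.0139, -0.0151, 0, 0, 0, 0], [-0.0139, -0.0151, 0, 0, 0, 0], [-0.0139, -0.0151, 0, 0, 0, 0], [-0.0139, -0.0151, 0, 0, 0, 0], [-0.0139, -0.0151, 0, 0, 0, 0]]]'

```text
clock: 17.18
position: [0.5182, 0.0874, 0.1106]
ee_rot: [3.14, -0.084, -0.001]
force: [-1.0, 0.2, 0.2]
width: 0.325
gripper_force: 0.0
```

arm_command --targets '[[[0, 0, 0, 0, 0, -0.175], [0, 0, 0, 0, 0, -0.175], [0, 0, 0, 0, 0, -0.175], [0, 0, 0, 0, 0, -0.175], [0, 0, 0, 0, 0, -0.175], [0, 0, 0, 0, 0, -0.175], [0, 0, 0, 0, 0, -0.175], [0, 0, 0, 0, 0, -0.175], [0, 0, 0, 0, 0, -0.173], [0, 0, 0, 0, 0, 0]]]'

```text
clock: 18.42
position: [0.519, 0.0865, 0.1108]
ee_rot: [-2.279, -2.161, 0.0]
force: [-0.1, -0.0, -0.0]
width: 0.326
gripper_force: 0.0
```

```bash
python3 -c "
from h import *
plan((.5184,.086,.028,87,3),(.502,-.2405,.028,87,20))
im=arm.get_image('top');
cv2.imwrite('pics/t3.png',cv2.resize(im['pixels'][130:270,125:385],None,fx=3,fy=3,interpolation=cv2.INTER_CUBIC)[...,::-1])"
```

```text
clock 18.43 at [0.519  0.0865 0.1108] yaw 86.97 tilt [-0.001  0.    -1.   ] F [-0.1 -0.  -0. ]
3 rows shift [-0.0002, -0.0002, 0.0276] then turn rz -0.001
20 rows shift [-0.0163, 0.0, -0.0] then turn rz -0.0
```

View pics/t3.png

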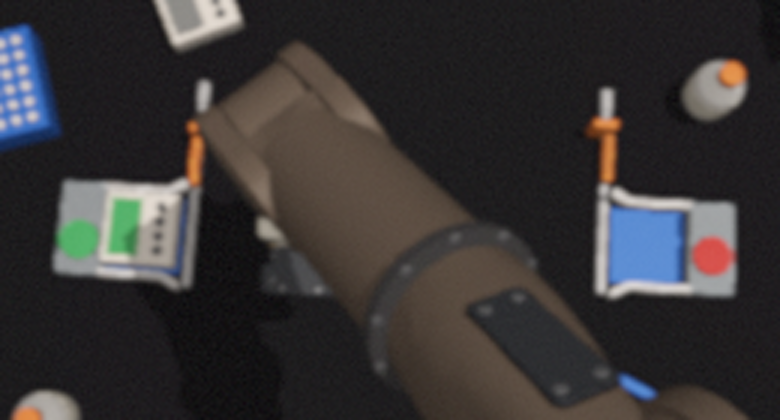

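Green sits home in the left dock at about (140,228) in the crop, with its gate still parked. Red is hidden under the arm. I'll lower the gripper and push red towards the right dock.

arm_command --targets '[[[0, 0, 0.0276, 0, 0, 0], [0, 0, 0.0276, 0, 0, 0], [0, 0, 0.0276, 0, 0, 0], [-0.012, 0, 0, 0, 0, 0], [-0.012, 0, 0, 0, 0, 0], [-0.014, 0, 0, 0, 0, 0], [-0.014, 0, 0, 0, 0, 0], [-0.014, 0, 0, 0, 0, 0], [-0.014, 0, 0, 0, 0, 0], [-0.014, 0, 0, 0, 0, 0]]]'

```text
clock: 19.73
position: [0.5146, -0.0086, 0.0283]
ee_rot: [2.279, 2.163, 0.0]
force: [-0.4, 3.1, 1.4]
width: 0.326
gripper_force: 1.6
```

arm_command --targets '[[[-0.014, 0, 0, 0, 0, 0], [-0.014, 0, 0, 0, 0, 0], [-0.014, 0, 0, 0, 0, 0], [-0.014, 0, 0, 0, 0, 0], [-0.014, 0, 0, 0, 0, 0], [-0.014, 0, 0, 0, 0, 0], [-0.014, 0, 0, 0, 0, 0], [-0.014, 0, 0, 0, 0, 0], [-0.01, 0, 0, 0, 0, 0], [0, 0, 0, 0, 0, 0]]]'

```text
clock: 20.98
position: [0.5078, -0.1311, 0.028]
ee_rot: [2.28, 2.161, -0.002]
force: [-0.7, 0.6, 0.6]
width: 0.322
gripper_force: 0.0
```

```bash
python3 -c "
from h import *
plan((.502,-.2405,.028,87,10))
im=arm.get_image('top');
cv2.imwrite('pics/t4.png',cv2.resize(im['pixels'][130:270,125:385],None,fx=3,fy=3,interpolation=cv2.INTER_CUBIC)[...,::-1])"
```

```text
clock 20.98 at [ 0.5078 -0.1311  0.028 ] yaw 86.91 tilt [-0.001 -0.001 -1.   ] F [-0.7  0.6  0.6]
10 rows shift [-0.011, 0.0, 0.0] then turn rz -0.002
```

View pics/t4.png

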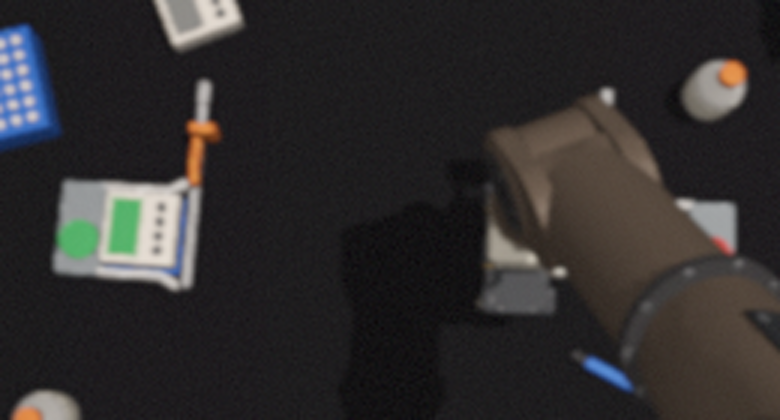

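A red cartridge corner shows at about (560,270) in the crop, inside the lower flare of the right dock mouth at (610,295). I'll continue.

arm_command --targets '[[[-0.011, 0, 0, 0, 0, 0], [-0.011, 0, 0, 0, 0, 0], [-0.011, 0, 0, 0, 0, 0], [-0.011, 0, 0, 0, 0, 0], [-0.011, 0, 0, 0, 0, 0], [-0.011, 0, 0, 0, 0, 0], [-0.011, 0, 0, 0, 0, 0], [-0.011, 0, 0, 0, 0, 0], [-0.011, 0, 0, 0, 0, 0], [0, 0, 0, 0, 0, 0]]]'

```text
clock: 22.28
position: [0.5026, -0.2303, 0.028]
ee_rot: [2.281, 2.16, -0.002]
force: [-0.4, -0.1, -0.1]
width: 0.327
gripper_force: 0.0
```

arm_command --targets '[[[-0.003, 0, 0, 0, 0, 0], [-0.003, 0, 0, 0, 0, 0], [-0.003, 0, 0, 0, 0, 0], [0, 0, 0, 0, 0, 0]]]'

```text
clock: 22.78
position: [0.5026, -0.2378, 0.0282]
ee_rot: [2.279, 2.162, -0.001]
force: [0.6, 0.1, -0.2]
width: 0.327
gripper_force: 0.0
```

arm_command --targets '[[[-0.003, 0, 0, 0, 0, 0], [-0.003, 0, 0, 0, 0, 0], [-0.002, 0, 0, 0, 0, 0], [0, 0, 0, 0, 0, 0]]]'

```text
clock: 23.28
position: [0.5031, -0.2398, 0.0283]
ee_rot: [-2.272, -2.164, -0.008]
force: [0.9, 17.1, 2.8]
width: 0.33
gripper_force: 8.8
```

arm_command --targets '[[[0.02, 0, 0, 0, 0, 0], [0.045, 0, 0, 0, 0, 0], [0, 0, -0.05, 0, 0, 0], [0, 0, -0.05, 0, 0, 0], [0, 0, 0, 0, 0, 0]]]'

```text
clock: 23.9
position: [0.5081, -0.181, 0.132]
ee_rot: [2.274, 2.159, 0.005]
force: [0.0, -0.3, -0.1]
width: 0.328
gripper_force: 0.0
```

```bash
python3 -c "
from h import *
plan((.672,-.238,.128,87,6),(.672,-.238,.055,87,3),(.562,-.2323,.055,87,14))
im=arm.get_image('side');save(im,'s5.png')
cv2.imwrite('pics/s5.png',cv2.resize(im['pixels'][110:310,170:370],None,fx=3,fy=3,interpolation=cv2.INTER_CUBIC)[...,::-1])"
```

```text
clock 23.90 at [ 0.5081 -0.181   0.132 ] yaw 87.01 tilt [ 0.006 -0.003 -1.   ] F [ 0.  -0.3 -0.1]
6 rows shift [-0.0081, 0.0278, 0.0007] then turn rz 0.0
3 rows shift [0.0, 0.0, 0.0243] then turn rz -0.0
14 rows shift [-0.0, -0.0079, -0.0] then turn rz -0.0
```

View pics/s5.png

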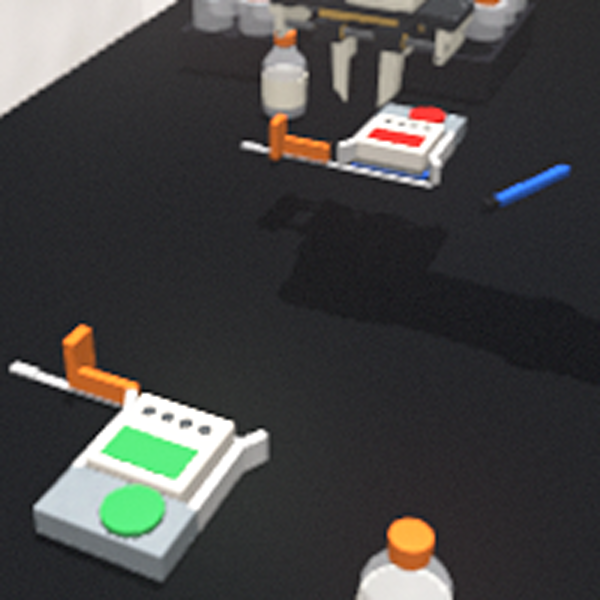

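The side view shows both cartridges seated against their stops with both gates parked open. The right tab's top is at about (278,118) in the crop, which is pixel (262.7,149.3) in the full image. I'll cross-check that before approaching.

arm_command --targets '[[[-0.008, 0.0278, 0, 0, 0, 0], [-0.008, 0.0278, 0, 0, 0, 0], [-0.008, 0.0278, 0, 0, 0, 0], [-0.008, 0.0278, 0, 0, 0, 0], [-0.008, 0.0278, 0, 0, 0, 0], [-0.008, 0.0278, 0, 0, 0, 0], [0, 0, 0, 0, 0, 0]]]' --jaw 0

```text
clock: 24.82
position: [0.6702, -0.2378, 0.126]
ee_rot: [-2.278, -2.161, 0.002]
force: [-0.3, -0.4, -0.4]
width: 0.004
gripper_force: 0.0
```

```bash
python3 -c "
from h import *
plan((.672,-.238,.055,87,4),(.562,-.2323,.055,87,14))
im=np.load('side0.npy',allow_pickle=True).item()
print(cast(im,262.7,149.3,.049))"
```

```text
clock 24.82 at [ 0.6702 -0.2378  0.126 ] yaw 86.97 tilt [-0.002  0.    -1.   ] F [-0.3 -0.4 -0.4]
4 rows shift [-0.0, 0.0005, 0.0177] then turn rz -0.0
14 rows shift [-0.0, -0.0079, -0.0] then turn rz -0.0
[ 0.62689465 -0.23829992  0.049     ]
```

arm_command --targets '[[[0, 0, 0.0177, 0, 0, 0], [0, 0, 0.0177, 0, 0, 0], [0, 0, 0.0177, 0, 0, 0], [0, 0, 0.0177, 0, 0, 0], [0, -0.008, 0, 0, 0, 0], [0, -0.008, 0, 0, 0, 0], [0, -0.008, 0, 0, 0, 0], [0, -0.008, 0, 0, 0, 0], [0, -0.008, 0, 0, 0, 0], [0, -0.008, 0, 0, 0, 0]]]'

```text
clock: 26.08
position: [0.6218, -0.2346, 0.0581]
ee_rot: [2.278, 2.162, 0.001]
force: [1.5, 0.6, 4.8]
width: 0.004
gripper_force: 2.1
```

arm_command --targets '[[[0, -0.008, 0, 0, 0, 0], [0, -0.008, 0, 0, 0, 0], [0, -0.008, 0, 0, 0, 0], [0, -0.008, 0, 0, 0, 0], [0, -0.008, 0, 0, 0, 0], [0, -0.008, 0, 0, 0, 0], [0, -0.008, 0, 0, 0, 0], [0, 0, 0, 0, 0, 0]]]'

```text
clock: 27.08
position: [0.5651, -0.2315, 0.0577]
ee_rot: [-2.278, -2.163, 0.0]
force: [0.1, -0.3, 2.8]
width: 0.005
gripper_force: 0.9
```

arm_command --targets '[[[0, -0.003, 0, 0, 0, 0], [0, -0.003, 0, 0, 0, 0], [0, -0.003, 0, 0, 0, 0], [0, 0, 0, 0, 0, 0]]]'

```text
clock: 27.58
position: [0.5565, -0.2312, 0.0574]
ee_rot: [-2.278, -2.163, 0.0]
force: [1.0, -0.0, 2.3]
width: 0.003
gripper_force: 1.4
```

arm_command --targets '[[[0, -0.002, 0, 0, 0, 0], [0, -0.002, 0, 0, 0, 0], [0, 0, 0, 0, 0, 0]]]'

```text
clock: 27.95
position: [0.5525, -0.2311, 0.0573]
ee_rot: [-2.278, -2.163, 0.001]
force: [0.4, 1.3, 2.6]
width: 0.003
gripper_force: 1.3
```

```bash
python3 -c "
from h import *
plan()
im=arm.get_image('side')
cv2.imwrite('pics/s6.png',cv2.resize(im['pixels'][110:230,220:370],None,fx=5,fy=5,interpolation=cv2.INTER_CUBIC)[...,::-1])"
```

```text
clock 27.95 at [ 0.5525 -0.2311  0.0573] yaw 87.01 tilt [-0. -0. -1.] F [0.4 1.3 2.6]
```

View pics/s6.png

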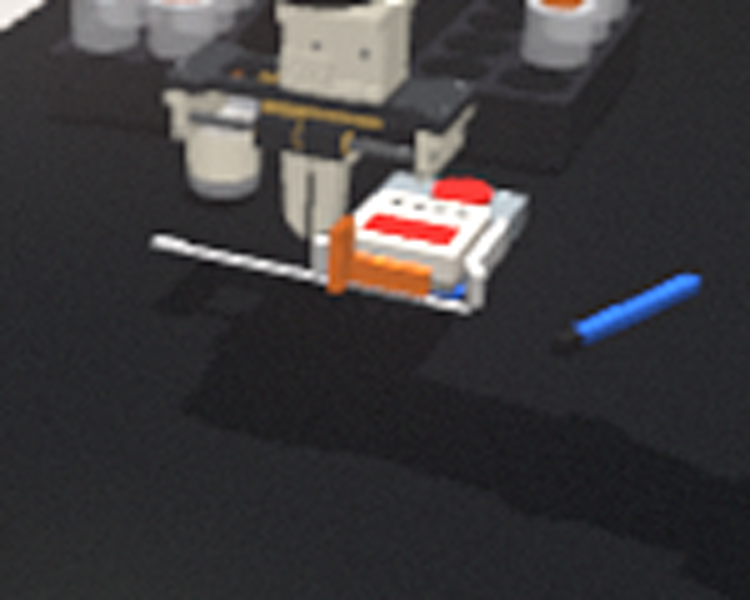

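The gate bar now spans from about (330,260) to (430,275), with a gap left before the near wall at (475,280). It needs a bit more.

arm_command --targets '[[[0, -0.003, 0, 0, 0, 0], [0, -0.003, 0, 0, 0, 0], [0, -0.003, 0, 0, 0, 0], [0, 0, 0, 0, 0, 0]]]'

```text
clock: 28.5
position: [0.5469, -0.2308, 0.0587]
ee_rot: [2.275, 2.16, 0.007]
force: [9.3, -0.2, 2.4]
width: 0.004
gripper_force: 4.0
```

arm_command --targets '[[[0, -0.003, 0, 0, 0, 0], [0, -0.003, 0, 0, 0, 0], [0, 0, 0, 0, 0, 0]]]'

```text
clock: 28.88
position: [0.5448, -0.2307, 0.0602]
ee_rot: [2.27, 2.156, 0.015]
force: [18.3, -0.1, 3.4]
width: 0.002
gripper_force: 7.5
```

arm_command --targets '[[[0, 0.02, 0, 0, 0, 0], [0, 0.03, 0, 0, 0, 0], [0, 0, -0.05, 0, 0, 0], [0, 0, -0.05, 0, 0, 0], [0.02, 0.04, -0.05, 0, 0, 0], [0.02, 0.04, -0.02, 0, 0, 0], [0.02, 0.04, 0, 0, 0, 0], [0.02, 0, 0, 0, 0, 0], [0.02, 0, 0, 0, 0, 0], [0, 0, 0, 0, 0, 0]]]'

```text
clock: 30.12
position: [0.709, -0.1382, 0.2241]
ee_rot: [-2.274, -2.166, 0.001]
force: [-0.4, -0.2, -0.9]
width: 0.006
gripper_force: 0.0
```

```bash
python3 -c "
from h import *
plan()
im=arm.get_image('side'); t=arm.get_image('top')
a=cv2.resize(im['pixels'][110:310,170:370],(590,590),interpolation=cv2.INTER_CUBIC)
cv2.imwrite('pics/s7.png',a[...,::-1])
for n,i in(('side',im),('top',t)):
  i0=np.load(n+'0.npy',allow_pickle=True).item()
  for j,s in((i0,0),(i,1)):
    for c in blobs(masks(j)['orange'][0],15): 
      w=wrect(j,c,.049)
      if abs(w[1])<.3 and w[0]<.7: print(n,s,w)"
```

```text
clock 30.12 at [ 0.709  -0.1382  0.2241] yaw 87.19 tilt [-0.001  0.    -1.   ] F [-0.4 -0.2 -0.9]
side 0 [5.93100e-01 2.40400e-01 4.26000e-02 1.04400e-01 5.48679e+01]
side 0 [ 0.589  -0.203   0.062   0.1158 22.2221]
side 1 [5.93100e-01 2.40400e-01 4.26000e-02 1.04400e-01 5.48679e+01]
side 1 [ 0.4945 -0.1979  0.062   0.1108 16.3937]
top 0 [0.5965 0.2083 0.068  0.0364 1.8854]
top 0 [ 6.01600e-01 -2.31100e-01  3.64000e-02  7.23000e-02  8.43381e+01]
top 1 [ 5.05100e-01 -2.22000e-01  2.87000e-02  6.46000e-02  7.92829e+01]
top 1 [0.5964 0.2083 0.0679 0.0363 1.8854]
```

View pics/s7.png

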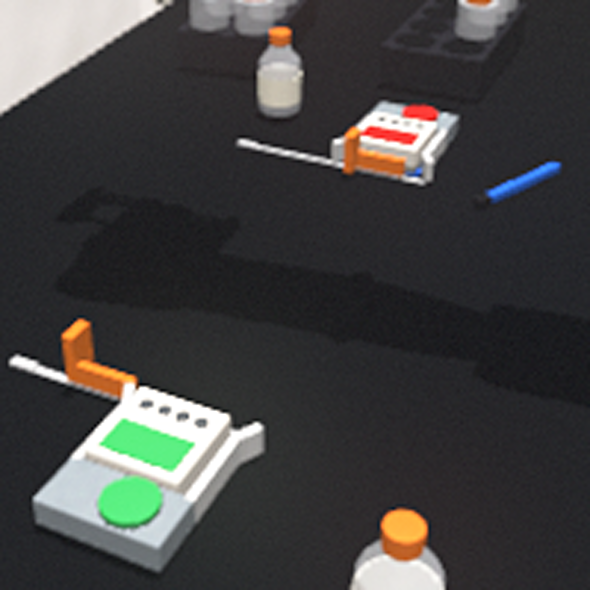

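```bash
python3 -c "
from h import *
for n in('top','side'):
  i=arm.get_image(n); i0=np.load(n+'0.npy',allow_pickle=True).item()
  for j in(i0,i):
    for c in blobs(masks(j)['orange'][0],15):
      p=np.array([cast(j,u,v,.049)[:2] for u,v in c[:,0]]); 
      if -.3<p[:,1].mean()<-.15 and p[:,0].mean()<.67:
        q=c[:,0]; k=q[q[:,1]==q[:,1].min()].mean(0); print(n,'minrow',k,cast(j,*k,.049).round(4),'xmax',p[:,0].max().round(4),'xmin',p[:,0].min().round(4))"
```

```text
top minrow [326.5 169. ] [ 0.6357 -0.237   0.049 ] xmax 0.6358 xmin 0.5644
top minrow [322. 198.] [ 0.5374 -0.219   0.049 ] xmax 0.5374 xmin 0.4713
side minrow [263. 148.] [ 0.63   -0.2488  0.049 ] xmax 0.6333 xmin 0.5423
side minrow [289. 153.] [ 0.5339 -0.2438  0.049 ] xmax 0.537 xmin 0.4511
```

Both gate views put the travel at 96–98 mm, and the force rose firmly at the end stop. Both cartridges are home and the left gate hasn't moved, so I'm handing the job in.

```bash
python3 -c "
from cell import arm
print(arm.sign_off())"
```

```text
the job is handed in; nothing more can be done
None
```

I handed the job in at about 30 s on the robot's clock: the green cartridge is home in the left dock with its gate open, the red one is home in the right dock with its gate shut (96–98 mm travel measured), and the bystanders looked undisturbed; no verdict came back.

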